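# Snap a spice infuser shut in the bench closing press

## Task

Stand the open steel spice infuser upright on the seat of the bench closing press, its flat cheeks towards the two jaws, and let go of it. Then squeeze the two red handles together until the resistance peaks and gives and the two halves have snapped fully together, stop squeezing there so that the closed infuser is not dented, and release the handles so that they spring fully open, leaving the infuser standing on the seat. Snap it shut only with the press, and leave the other things alone.

Things in the scene. Friction and masses are not known exactly. Their poses are not given: they have to be found in the camera images.
- press: Bench closing press, fixed: steel plate 150x104 mm, top 8 mm above the table, two steel levers, each on its own hinge. Origin: on the table under the seat. -x points from the seat along the levers to the red handles, +x to the two pivots (66 mm off, 36 mm either side, 40 mm tall); y from jaw to jaw; z up. The plate ends 55 mm from the seat towards the handles, which stick out over the bare table.
- seat (a point): Middle of the black 24 mm disc on the plate, 8 mm above the table: the infuser stands here. The jaws are steel discs of 22 mm, centred 27 mm above the table. Open, the +y jaw's face is 25.5 mm from the seat along the press's y; the -y jaw, on a brass screw, 23.5 to 29 mm, set differently each time. Towards the pivots and the handles the middle is free down to the plate.
- left_lever: The lever and jaw on the press's +y side: round 9 mm bar, 27 mm above the table, 175 mm long; origin at its pivot, its -x along the bar. A weak spring holds each lever open against a stop; they close by 0.142 rad each. They start open.
- right_lever: The matching lever on the -y side, its jaw on a brass screw that sticks out 35 mm on the outside; it swings by the same angle, on its own spring.
- left_grip (a point): Middle of the +y lever's red sleeve (9 mm thick, 58 mm long), on its axis, 145 mm from the pivot, 27 mm above the table. Squeeze here, from above. The grip points are 59 mm apart open (68 mm over the outsides), 18 mm shut; they close 2.2 mm for 1 mm between the jaws. Force at each handle: 1 to 4 N from the springs alone, peak 5.5 to 9 N as the infuser is pushed in, then back to 3 to 4.5 N.
- right_grip (a point): The same point on the -y lever's red sleeve. The infuser is first felt with the handles' outsides 37 to 51 mm apart, depending on the screw. Resistance peaks after 2 to 4 mm of further closing there and falls away within 2 or 3 mm more as the halves snap together; about 3 mm of closing beyond that brings the jaws hard on the shut infuser and dents it. Creep closed, 1 mm at a time.
- infuser: Steel spice infuser: perforated ball 39 mm tall, a blue rim 8 mm wide round its middle; 520 g. Origin: on its 16 mm flat underside, below the rim; z up. Its y axis goes through its two flat cheeks (20.5 mm either side while open), which the jaws must press: set it along the press's y, either way round. Grip the rim along the infuser's x, 38 mm wide, 20 to 25 mm up, with 12 N or more.
- half (a joint): How far the +y half has been pushed in, m: about 0 open (as it starts), 0.0044 snapped shut, where it stays. Its resistance peaks near 0.001 and is over by 0.0025.
- deli_cup: White lidded cup, 74 mm wide, 68 mm tall; origin under its middle. Leave alone.
- kitchen_timer: White kitchen timer, 30 x 74 x 66 mm; origin under its middle. Leave alone.
- label_roll: Yellow roll of labels, 52 mm wide, 30 mm tall; origin under its middle. Leave alone.
Things that resemble listed ones, but are neither listed nor needed, are in the scene too. Of the things that look like the press, the larger one is meant.

How it is judged (in metres and radians):
On the way, in this order (a step that is already met when the one before it is completed fails the run):
1. the open infuser stands on the seat, cheeks to the jaws (within 10 mm and 0.3 rad), let go (horizontal distance between infuser and seat below 0.01 m and z of infuser in the frame of seat below 0.004 m and angle between infuser's own z axis and vertical below 0.2 rad and angle between the y axis of infuser and the y axis of press, either way round below 0.3 rad and contact force between the fingers and infuser below 0.05 N and value of joint half below 0.0015 m), for 0.2 s.
2. the handles are squeezed until the halves snap together (value of joint half above 0.0028 m and distance between left_grip and right_grip below 0.045 m), for 0.1 s.
At the end, for the whole second after the job is handed in: The infuser is snapped shut (joint over 2.8 mm), stands upright (within 0.3 rad) and at rest on the seat within 18 mm of its middle, and the handles are open again (grip points over 55 mm apart) (value of joint half above 0.0028 m and horizontal distance between infuser and seat below 0.018 m and z of infuser in the frame of seat below 0.005 m and angle between infuser's own z axis and vertical below 0.3 rad and distance between left_grip and right_grip above 0.055 m and linear speed of infuser below 0.02 m/s); the robot touches nothing.
It fails at once if the closed infuser is dented: both jaws squeeze it with more than 6 N after it has snapped shut (value of joint half above 0.0028 m and (contact force between infuser and left_lever above 6 N and contact force between infuser and right_lever above 6 N)).
It fails at once if the infuser is pushed shut in some other way than between the jaws on the seat (value of joint half between 0.0015 and 0.0028 m and (horizontal distance between infuser and seat above 0.02 m or contact force between the fingers and infuser above 1 N)).
It fails at once if the cup, timer or label roll is moved by more than 15 mm (distance of any of deli_cup, kitchen_timer, label_roll from where it was at the start of the episode above 0.015 m).
It also fails if it takes over 54 s, if anything falls off the work surface, if the arm or the gripper's body presses on something with over 40 N, if the wrist force passes 120 N, or if a joint passes its speed limit or range.

## Robot

A 6-joint arm with a two-finger parallel gripper is mounted at the origin on the work surface; the furniture and walls round the work are solid. World frame = base frame: x ahead of the robot, y to its left, z up, the work surface at z = 0. Lengths are in mm, angles in rad, forces in N, time in s.
With the tool pointing down it reaches from about 400 to 925 mm from the base axis. Payload 12.5 kg.
Tool frame: the origin (TCP) lies at the very end of the fingers, on their centre line; the grasp point (between the pads) lies 19 mm behind it (env.grip_point_offset is the distance from the TCP to the grasp point, in mm); z points along the fingers, y is the direction in which the jaws open and shut (so a half turn about z gives the same grasp; the last joint's range is limited). The gripper opens to 95 mm and grips with 3 to 60 N. Pads are 20 mm wide; open, the fingers measure 119 mm over their backs; the gripper's body (75 mm by 180 mm) begins 59 mm behind the grasp point.
Start: joints at [-1.222, 0.491, 1.559, -0, 1.092, -0.106], TCP at [274.576, -561.476, 214.661] pointing down, gripper open.
Joint ranges: [-3.1, 3.1], [-0.84, 2.19], [0.05, 2.79], [-1.13, 4.28], [0.06, 2.93], [-2.69, 2.69]. Speed limits (rad/s): [2.22, 2.22, 2.79, 3.14, 3.14, 3.14].

## Interface

Orientations are given as [roll, pitch, yaw] about the fixed x, y, z axes, in that order (R = Rz(yaw) Ry(pitch) Rx(roll)).
In Python, from cell import env gives the robot as it stands.
- The arm moves only by the tool drive_tool, never from a script. Its argument "commands" is a list of rows, each an object of numbers: "dx", "dy", "dz": the shift along the world's x, y, z in mm; "yaw": the turn about the world's z in degrees. In form: [{"dx": .., "dy": .., "dz": .., "yaw": ..}, ...]. A call has 1 to 5 rows; each row shifts and turns the commanded pose from where the row before left it; what a row does not reach is not made up. A row lasts 1/12 s, in which the tool goes at most 41.7 mm and 7.16 degrees, less where a joint would pass 70% of its speed; a pose out of reach is approached as far as the arm can. A call with a gripper value outside its range is refused whole. "grip" is the opening, from 0 (shut) to 1 (fully open), set as the call begins (left out, the last holds). The fingers move at their own pace and stop on an object; the grip force is fixed at half the most. Time passes only in rows, so rows that do not move let the fingers close. It gives the time, the measured TCP pose, the force and the opening at its end, in the units of the state.
- env.state(): the state, without advancing time (a new reading comes with each control period).
- env.read_camera(name): name is "scene" or "top" or "wrist"; returns the picture (480x640x3 uint8, red, green, blue); there is no depth.
- env.calibration(name): a dict with "intrinsics" (3x3 intrinsics, pixels), "dist_coeffs" ([k1, k2, p1, p2, k3] as OpenCV has them; the pictures are not rectified), "rvec" (rotation vector, rad) and "tvec" (3), from world to camera coordinates, as OpenCV has them. Camera axes: x right, y down, z forward; pixel columns grow to the right and rows downward; lengths in mm; the calibration is good to about 2 mm. A picture is of the moment at which its call begins: read the wrist's pose just before it. calibration takes no time and is no camera call; for the wrist camera it gives the pose at the moment of the call.
- env.job_done(): hands the job in, once; it reports no verdict.
Trained networks look in the newest picture that a camera, given by its name, has taken for a name from the list of things; names that differ only in an ending like _2 or _b are one class to them, and where a whole thing is asked for, a point or a joint stands for the part that bears it (a point fixed in the world has none). Each returns a list of dicts, best first, with "conf" (0 to 1); they miss things now and then, are a little off and sometimes report something else, mostly with a low value. They report only what shows in the picture. A call takes as long as a camera call. They do not tell look-alikes from the thing itself.
- env.trace(query, camera): "pixels" (480x640 bool, what is visible of it) and "pixel" ([column, row] in pixels, amid what is visible of it).
- env.place_of(query, camera): "pixel" ([column, row] in pixels: a listed point, or the origin of a listed thing).
The state is a dict: "t": time; "joints": joint angles; "qvel": joint speeds; "tau": joint torques, N m; "eef_pos": TCP position; "tcp_rot": TCP orientation; "ft_force": force on the tool from outside, world axes, zero at the start; "moment": the same for the moment, N m; "opening": opening from 0.0 (shut) to 1.0 (fully open).
Only numpy, scipy, OpenCV 4.12 (cv2) and the standard library are available. Lean on these libraries where they do the work, as an engineer would, in place of code of your own. Each camera call takes 0.05 s, during which the arm holds its last target.

## Working session

There is one attempt and no reset: what is moved stays moved. The work goes in short steps, Python scripts to look and compute and a tool call to move; the robot and the scene stay as the last step left them, time stands still between calls to the robot, and variables do not carry over. Pictures are saved under pics/ and viewed, and the job is handed in when it is done.

Besides the shell and the picture viewer there is one more tool, called after "Call:" as name(argument=value, ...) on one line, values as JSON. drive_tool: Moves the arm, as the interface text tells. Its arguments: {"type":"object","properties":{"commands":{"type":"array"},"grip":{"type":"number"}},"required":["commands"]}

```bash
mkdir -p pics; cat > h.py <<'E'
import numpy as np, cv2
from cell import env
def save(n,im): cv2.imwrite('pics/'+n+'.png',cv2.cvtColor(im,cv2.COLOR_RGB2BGR))
def ray(cal,px):
    K=np.array(cal['intrinsics'],float);d=np.array(cal['dist_coeffs'],float)
    u=cv2.undistortPoints(np.array([[px]],float),K,d).ravel()
    R=cv2.Rodrigues(np.array(cal['rvec'],float))[0];t=np.array(cal['tvec'],float).ravel()
    return -R.T@t, R.T@np.array([u[0],u[1],1])
def at(cal,px,z):
    c,d=ray(cal,px);return c+d*(z-c[2])/d[2]
def proj(cal,p):
    return cv2.projectPoints(np.array(p,float).reshape(-1,3),np.array(cal['rvec'],float),np.array(cal['tvec'],float),np.array(cal['intrinsics'],float),np.array(cal['dist_coeffs'],float))[0].reshape(-1,2)
E
python3 - <<'E'
from h import *
Z=dict(press=0,seat=8,left_grip=27,right_grip=27,left_lever=27,right_lever=27,infuser=0,deli_cup=0,kitchen_timer=0,label_roll=0)
for c in ['top','scene']:
    im=env.read_camera(c);save(c+'0',im);cal=env.calibration(c)
    for q in Z:
        try:
            for r in env.place_of(q,c): 
                print(c,q,np.round(r['pixel'],1),round(r['conf'],2),np.round(at(cal,r['pixel'],Z[q]),1))
        except Exception as e: print(c,q,e)
print(env.state()['t'])
E
```

```text
top press [371.  308.4] 0.85 [381.1 -50.1   0. ]
top press [303.5 243.6] 0.62 [515.4 134.7   0. ]
top press [273.9 245.1] 0.59 [501.3 206.6   0. ]
top press [337.4 238.5] 0.33 [540.   53.6   0. ]
top seat [303.8 238.1] 0.91 [527.5 135.4   8. ]
top seat [372.8 310.9] 0.69 [375.2 -54.4   8. ]
top left_grip [329.6 261.9] 0.89 [474.7  63.8  27. ]
top left_grip [389.9 331.1] 0.61 [333.2 -97.8  27. ]
top right_grip [338.4 237.3] 0.73 [537.3  51.2  27. ]
top right_grip [397.2 310. ] 0.55 [ 384.  -109.1   27. ]
top left_lever [276.  245.8] 0.8 [495.2 197.   27. ]
top left_lever [352.1 312.7] 0.67 [363.   -5.3  27. ]
top right_lever [286.3 220.5] 0.7 [560.9 182.6  27. ]
top right_lever [361.8 292.2] 0.44 [413.7 -21.6  27. ]
top infuser [420.3 264.3] 0.77 [ 504.6 -156.9    0. ]
top deli_cup [466.  224.9] 0.79 [ 620.5 -261.2    0. ]
top kitchen_timer [363.2 209.3] 0.9 [ 6.238e+02 -3.000e-01  0.000e+00]
top kitchen_timer [341.2 236.8] 0.63 [545.7  44.8   0. ]
top kitchen_timer [423.  266.1] 0.6 [ 501.1 -164.     0. ]
top label_roll [213.4 240.4] 0.57 [491.7 357.7   0. ]
scene press [250. 290.] 0
[... 214 characters left out ...]
[ 342.  -113.7   27. ]
scene right_grip [243.2 301.8] 0.68 [ 377.7 -116.7   27. ]
scene right_grip [334.4 247.9] 0.62 [535.2  48.7  27. ]
scene right_grip [323.  231.2] 0.35 [508.4 103.2  27. ]
scene left_lever [318.6 203.9] 0.6 [492.1 206.9  27. ]
scene right_lever [349.9 206.7] 0.62 [565.5 202.   27. ]
scene right_lever [273. 274.] 0.5 [420.4 -39.9  27. ]
scene infuser [313.  335.2] 0.97 [ 506.9 -160.6    0. ]
scene infuser [378.9 386.5] 0.22 [ 618.4 -255.2    0. ]
scene deli_cup [380.7 386.3] 0.66 [ 621.2 -254.6    0. ]
scene deli_cup [376.2 277.3] 0.6 [622.4  -3.9   0. ]
scene kitchen_timer [376.6 275.1] 0.73 [623.4   2.6   0. ]
scene label_roll [319.1 180.4] 0.85 [484.  356.7   0. ]
1.1
```

View pics/top0.png

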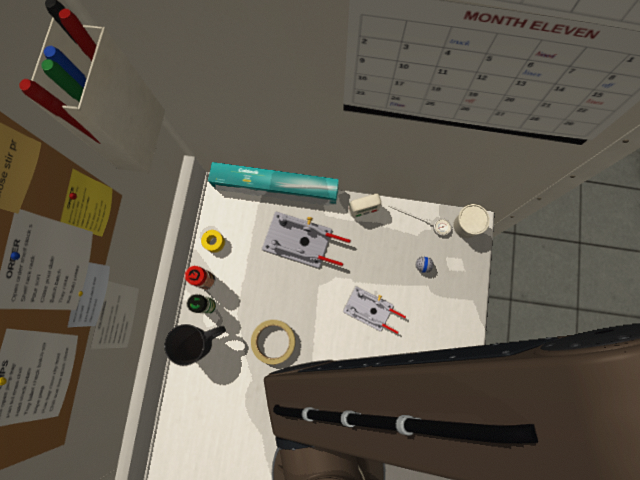

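View pics/scene0.png

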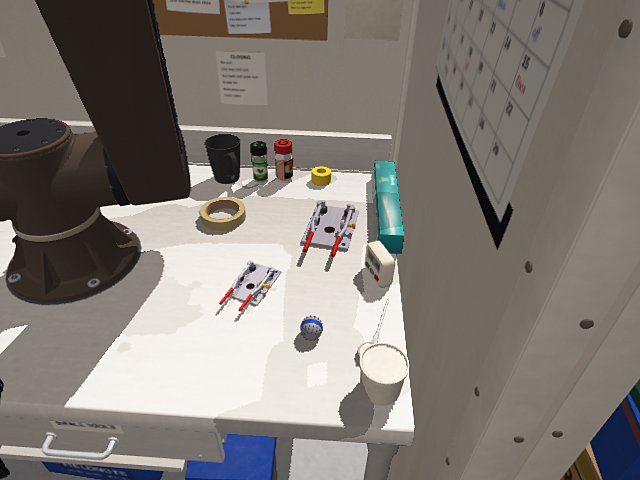

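Candidates for the press: (304,238) and (372,310) in the top view. The first is clearly larger, so that is the one. For the infuser there are the blue-rimmed ball at (424,264) and a ball on a handle at (443,228). The first has the blue rim.

```bash
python3 - <<'E'
from h import *
im=cv2.cvtColor(cv2.imread('pics/top0.png'),cv2.COLOR_BGR2RGB)
a=cv2.resize(im[200:350,240:480],(800,500),interpolation=cv2.INTER_CUBIC);save('crop0',a)
s=env.state();print({k:np.round(v,3) for k,v in s.items()})
cal=env.calibration('wrist');c,d=ray(cal,(320,240));print(c,d,cal['intrinsics'])
save('w0',env.read_camera('wrist'))
E
```

```text
{'t': np.float64(1.1), 'joints': array([-1.222,  0.491,  1.559, -0.   ,  1.092, -0.106]), 'qvel': array([-0.   ,  0.001,  0.   ,  0.   ,  0.   , -0.002]), 'tau': array([ 0.0000e+00, -6.1247e+01, -2.5843e+01,  6.9000e-02,  4.5000e-02,
       -0.0000e+00]), 'eef_pos': array([ 274.561, -561.463,  214.671]), 'tcp_rot': array([3.142, 0.   , 0.455]), 'ft_force': array([ 0.033, -0.438, -0.25 ]), 'moment': array([-0.004,  0.004, -0.001]), 'opening': np.float64(1.0)}
[ 346.41449768 -527.34003606  385.05512878] [-0.26678474 -0.13135537 -0.95485891] [[391.7105766    0.         319.31449935]
 [  0.         391.7105766  234.73288826]
 [  0.           0.           1.        ]]
```

View pics/crop0.png

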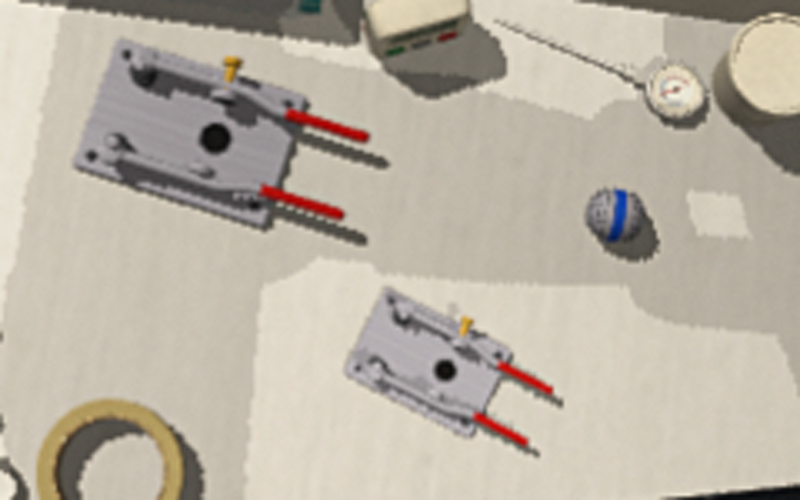

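View pics/w0.png

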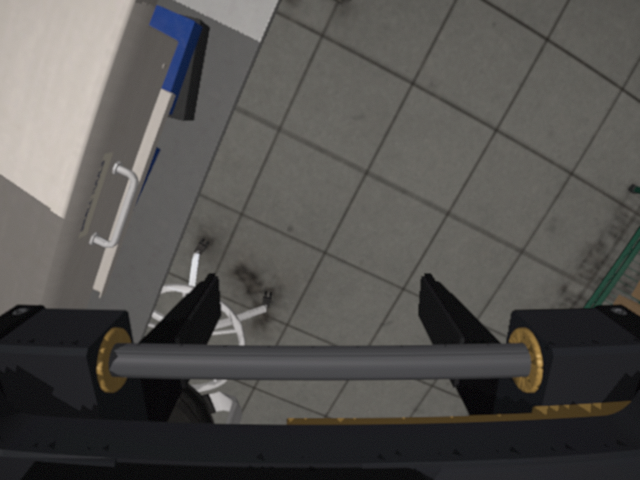

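The enlarged crop confirms both choices. Next I move above the infuser.

Call:
drive_tool(commands=[{"dx": 15,"dy": 27,"dz": 0,"yaw": 3.6},{"dx": 15,"dy": 27,"dz": 0,"yaw": 3.6},{"dx": 15,"dy": 27,"dz": 0,"yaw": 3.6},{"dx": 15,"dy": 27,"dz": 0,"yaw": 3.6},{"dx": 15,"dy": 27,"dz": 0,"yaw": 3.6}])

```text
t: 1.57
eef_pos: [350.0, -425.2, 214.7]
tcp_rot: [3.141, 0.0, 0.772]
ft_force: [0.7, -0.3, 0.1]
opening: 1.001
```

Call:
drive_tool(commands=[{"dx": 15,"dy": 27,"dz": 0,"yaw": 3.6},{"dx": 15,"dy": 27,"dz": 0,"yaw": 3.6},{"dx": 15,"dy": 27,"dz": 0,"yaw": 3.6},{"dx": 15,"dy": 27,"dz": 0,"yaw": 3.6},{"dx": 15,"dy": 27,"dz": 0,"yaw": 3.6}])

```text
t: 1.98
eef_pos: [425.1, -290.1, 214.8]
tcp_rot: [3.141, 0.0, 1.086]
ft_force: [0.6, -0.3, -1.1]
opening: 1.003
```

Call:
drive_tool(commands=[{"dx": 16,"dy": 27,"dz": 0,"yaw": 3.6},{"dx": 16,"dy": 27,"dz": 0,"yaw": 3.6},{"dx": 16,"dy": 27,"dz": 0,"yaw": 3.6},{"dx": 16,"dy": 27,"dz": 0,"yaw": 3.6},{"dx": 16,"dy": 27,"dz": -10,"yaw": 3.6}])

```text
t: 2.4
eef_pos: [505.9, -155.3, 206.1]
tcp_rot: [3.139, 0.001, 1.4]
ft_force: [0.8, -0.3, 0.8]
opening: 0.998
```

```bash
cat > look.py <<'E'
from h import *
import sys
n=sys.argv[1]
s=env.state();cal=env.calibration('wrist');im=env.read_camera('wrist');save(n,im)
print(s['t'],np.round(s['eef_pos'],1),np.round(np.degrees(s['tcp_rot']),1),np.round(s['ft_force'],1),round(float(s['opening']),3))
Z=dict(seat=8,left_grip=27,right_grip=27,infuser=0,press=0)
for q in sys.argv[2:]:
    for r in env.place_of(q,'wrist'): print(q,np.round(r['pixel'],1),round(r['conf'],2),np.round(at(cal,r['pixel'],Z[q]),1))
import json;json.dump({k:np.array(v).tolist() for k,v in cal.items()},open('pics/'+n+'.json','w'))
E
python3 look.py w1 infuser
```

```text
2.4 [ 505.9 -155.3  206.1] [179.8   0.   80.2] [ 0.8 -0.3  0.8] 0.998
infuser [312.6 207.2] 0.82 [ 498.8 -158.3    0. ]
```

View pics/w1.png

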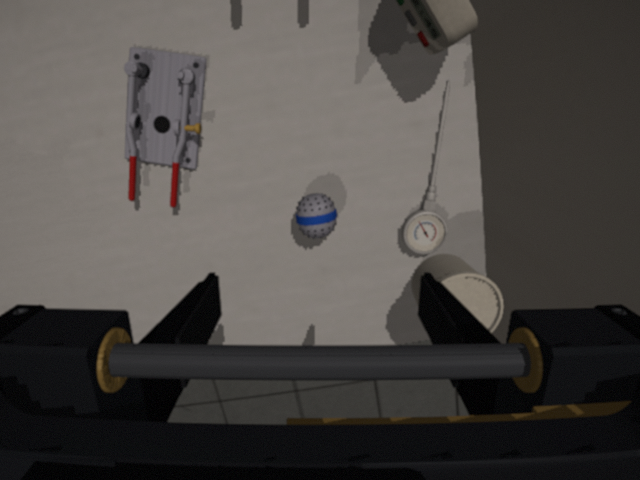

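The infuser is at (317,215) with its blue rim nearly horizontal in the picture. I fit a rim model to the blue pixels.

```bash
cat > fit.py <<'E'
from h import *
import sys,json
from scipy.optimize import minimize
def fit(n,x0,z0=0,box=None):
    im=cv2.imread('pics/'+n+'.png').astype(int);cal=json.load(open('pics/'+n+'.json'))
    m=((im[...,0]-im[...,2]>60)&(im[...,0]-im[...,1]>30)).astype(np.uint8)
    u,v=proj(cal,[x0[0],x0[1],z0+20])[0].astype(int)
    k=np.zeros_like(m);k[max(0,v-50):v+50,max(0,u-50):u+50]=1;m*=k
    C=ray(cal,(320,240))[0]
    S=4
    def ren(p):
        x,y,a=p;ax=np.array([np.cos(a),np.sin(a),0]);ay=np.array([-ax[1],ax[0],0])
        c=np.array([x,y,z0+19.5]);img=np.zeros((480,640),np.uint8);
        th=np.linspace(0,2*np.pi,73)
        for t0,t1 in zip(th[:-1],th[1:]):
            nrm=np.cos((t0+t1)/2)*ax+np.sin((t0+t1)/2)*np.array([0,0,1])
            if nrm@(C-(c+19*nrm))<=0: continue
            q=[c+19*(np.cos(t)*ax+np.sin(t)*np.array([0,0,1]))+w*ay for t,w in((t0,-4),(t1,-4),(t1,4),(t0,4))]
            cv2.fillConvexPoly(img,np.round(proj(cal,q)*16).astype(np.int32),255,cv2.LINE_AA,4)
        return img/255.
    mb=cv2.GaussianBlur(m.astype(float),(0,0),1.5)
    f=lambda p:((cv2.GaussianBlur(ren([p[0],p[1],p[2]/30]),(0,0),1.5)-mb)**2).sum()
    best=None
    for da in(-.4,0,.4):
        r=minimize(f,[x0[0],x0[1],(x0[2]+da)*30],method='Nelder-Mead',options=dict(initial_simplex=[[x0[0],x0[1],(x0[2]+da)*30],[x0[0]+6,x0[1],(x0[2]+da)*30],[x0[0],x0[1]+6,(x0[2]+da)*30],[x0[0],x0[1],(x0[2]+da)*30+6]],maxiter=150))
        if best is None or r.fun<best.fun:best=r
    print(n,'px',m.sum(),'fit',np.round(best.x[:2],1),'deg',round(np.degrees(best.x[2]/30),1),'res',best.fun/(mb**2).sum())
if __name__=='__main__':fit(sys.argv[1],[float(a) for a in sys.argv[2:5]],float(sys.argv[5]) if len(sys.argv)>5 else 0)
E
python3 fit.py w1 500 -158 -0.1
```

```text
w1 px 262 fit [ 501.8 -162. ] deg -0.9 res 0.3143968850551372
```

Call:
drive_tool(commands=[{"dx": -2,"dy": -3,"dz": -24,"yaw": 2.5},{"dx": -2,"dy": -3,"dz": -24,"yaw": 2.5},{"dx": 0,"dy": 0,"dz": -24,"yaw": 1},{"dx": 0,"dy": 0,"dz": -24,"yaw": 0},{"dx": 0,"dy": 0,"dz": 0,"yaw": 0}])

```text
t: 2.92
eef_pos: [498.8, -162.3, 105.4]
tcp_rot: [-3.136, -0.002, 1.501]
ft_force: [-0.8, 0.2, -0.5]
opening: 1.003
```

```bash
python3 look.py w2 infuser; python3 fit.py w2 502 -160 -0.05
```

```text
2.9167 [ 498.8 -162.3  105.4] [-1.797e+02 -1.000e-01  8.600e+01] [-0.8  0.2 -0.5] 1.003
infuser [324.2 229.8] 0.8 [ 501.4 -160.9    0. ]
w2 px 509 fit [ 502.3 -162.1] deg 0.0 res 0.23539334310674787
```

View pics/w2.png

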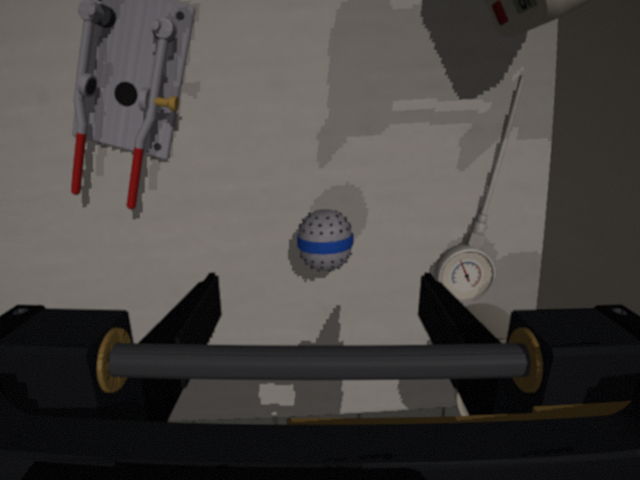

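Call:
drive_tool(commands=[{"dx": 2,"dy": 0.5,"dz": -20,"yaw": 2},{"dx": 1,"dy": 0,"dz": -24,"yaw": 2},{"dx": 0,"dy": 0,"dz": -24,"yaw": 0},{"dx": 0,"dy": 0,"dz": -22,"yaw": 0},{"dx": 0,"dy": 0,"dz": -11.5,"yaw": 0}])

```text
t: 3.43
eef_pos: [503.9, -162.3, 6.9]
tcp_rot: [3.141, 0.0, 1.571]
ft_force: [-0.4, 1.1, 0.3]
opening: 1.002
```

```bash
python3 look.py w3 infuser; python3 fit.py w3 502 -162 -0.0
```

```text
3.4333 [ 503.9 -162.3    6.9] [180.   0.  90.] [-0.4  1.1  0.3] 1.002
infuser [317.1 284.1] 0.68 [ 502.2 -160.8    0. ]
w3 px 1197 fit [ 502.2 -162.1] deg 1.1 res 0.21291735801782552
```

View pics/w3.png

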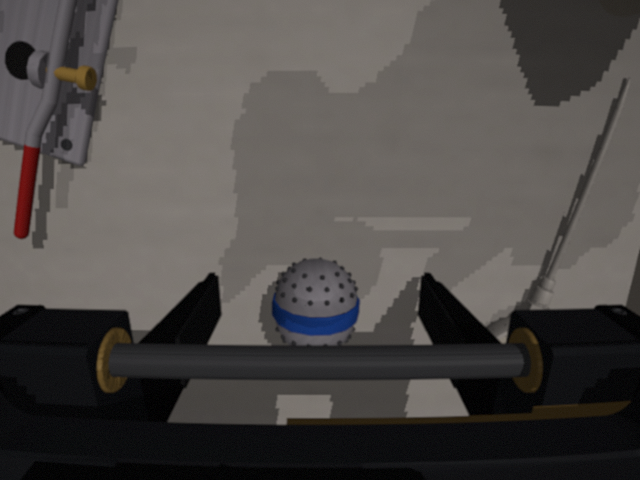

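Call:
drive_tool(commands=[{"dx": -1.5,"dy": 0,"dz": 0,"yaw": 1},{"dx": 0,"dy": 0,"dz": 0,"yaw": 0},{"dx": 0,"dy": 0,"dz": 0,"yaw": 0}])

```text
t: 3.78
eef_pos: [502.7, -162.3, 8.7]
tcp_rot: [3.139, 0.001, 1.589]
ft_force: [-0.3, -0.4, -0.4]
opening: 1.003
```

Call:
drive_tool(commands=[{"dx": 0,"dy": 0,"dz": -3,"yaw": 0},{"dx": 0,"dy": 0,"dz": -2,"yaw": 0},{"dx": 0,"dy": 0,"dz": 0,"yaw": 0},{"dx": 0,"dy": 0,"dz": 0,"yaw": 0}])

```text
t: 4.12
eef_pos: [502.1, -162.0, 2.2]
tcp_rot: [-3.142, -0.0, 1.589]
ft_force: [-1.2, 0.6, 1.5]
opening: 1.0
```

Call:
drive_tool(commands=[{"dx": 0,"dy": 0,"dz": 0,"yaw": 0},{"dx": 0,"dy": 0,"dz": 0,"yaw": 0},{"dx": 0,"dy": 0,"dz": 0,"yaw": 0},{"dx": 0,"dy": 0,"dz": 0,"yaw": 0},{"dx": 0,"dy": 0,"dz": 0,"yaw": 0}], grip=0.2)

```text
t: 4.53
eef_pos: [502.1, -162.0, 2.2]
tcp_rot: [3.142, 0.0, 1.589]
ft_force: [0.8, 0.1, -0.2]
opening: 0.706
```

Call:
drive_tool(commands=[{"dx": 0,"dy": 0,"dz": 0,"yaw": 0},{"dx": 0,"dy": 0,"dz": 0,"yaw": 0},{"dx": 0,"dy": 0,"dz": 0,"yaw": 0},{"dx": 0,"dy": 0,"dz": 0,"yaw": 0},{"dx": 0,"dy": 0,"dz": 0,"yaw": 0}])

```text
t: 4.95
eef_pos: [502.1, -162.0, 2.2]
tcp_rot: [3.141, 0.0, 1.589]
ft_force: [0.9, 0.9, 0.8]
opening: 0.399
```

Call:
drive_tool(commands=[{"dx": 0,"dy": 0,"dz": 0,"yaw": 0},{"dx": 0,"dy": 0,"dz": 0,"yaw": 0},{"dx": 0,"dy": 0,"dz": 0,"yaw": 0}])

```text
t: 5.2
eef_pos: [502.1, -162.0, 2.2]
tcp_rot: [3.141, 0.0, 1.589]
ft_force: [-0.3, 0.3, -0.1]
opening: 0.402
```

Call:
drive_tool(commands=[{"dx": 0,"dy": 0,"dz": 10,"yaw": 0},{"dx": 0,"dy": 0,"dz": 20,"yaw": 0},{"dx": 0,"dy": 0,"dz": 25,"yaw": 0},{"dx": 0,"dy": 0,"dz": 25,"yaw": 0},{"dx": 0,"dy": 0,"dz": 20,"yaw": 0}])

```text
t: 5.62
eef_pos: [501.8, -161.8, 104.0]
tcp_rot: [-3.141, -0.0, 1.589]
ft_force: [0.5, 0.4, -5.4]
opening: 0.398
```

```bash
python3 look.py w4 infuser seat left_grip right_grip
```

```text
5.6167 [ 501.8 -161.8  104. ] [-180.    -0.    91.1] [ 0.5  0.4 -5.4] 0.398
infuser [318.6 292.7] 0.8 [ 501.4 -210.     0. ]
left_grip [ 74.4 145.8] 0.83 [343.3 -99.3  27. ]
right_grip [133.8 163.9] 0.75 [ 381.8 -110.8   27. ]
```

View pics/w4.png

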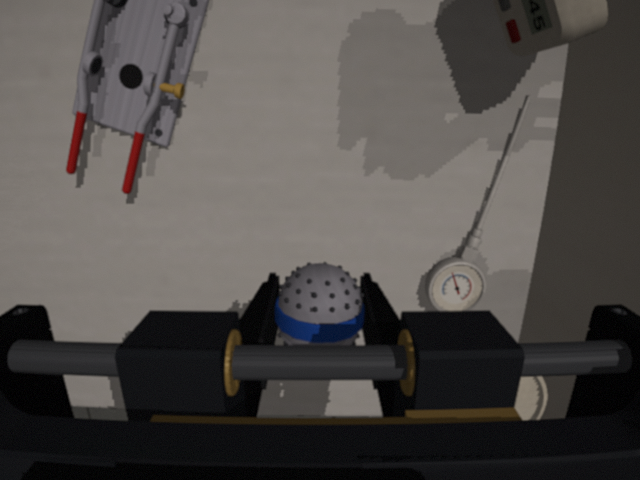

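Call:
drive_tool(commands=[{"dx": 1,"dy": 15,"dz": 20,"yaw": 0},{"dx": 1,"dy": 28,"dz": 20,"yaw": 0},{"dx": 2,"dy": 28,"dz": 20,"yaw": 0},{"dx": 2,"dy": 28,"dz": 20,"yaw": 0},{"dx": 2,"dy": 28,"dz": 16,"yaw": 0}])

```text
t: 6.28
eef_pos: [509.6, -33.8, 197.8]
tcp_rot: [-3.139, -0.0, 1.589]
ft_force: [1.2, 0.3, -5.3]
opening: 0.4
```

Call:
drive_tool(commands=[{"dx": 2,"dy": 28,"dz": 0,"yaw": 0},{"dx": 2,"dy": 28,"dz": 0,"yaw": 0},{"dx": 2,"dy": 24,"dz": 0,"yaw": 0},{"dx": 0,"dy": 15,"dz": 0,"yaw": 0},{"dx": 0,"dy": 0,"dz": 0,"yaw": 0}])

```text
t: 6.7
eef_pos: [515.3, 62.5, 196.3]
tcp_rot: [-3.138, -0.001, 1.592]
ft_force: [0.0, 0.7, -6.0]
opening: 0.398
```

```bash
python3 look.py w5 press seat left_grip right_grip
```

```text
6.7 [515.3  62.5 196.3] [-179.8   -0.    91.2] [ 0.   0.7 -6. ] 0.398
press [325.6 124.4] 0.71 [518.2 137.7   0. ]
press [184.2 312.9] 0.57 [374.1 -55.5   0. ]
seat [327.6 128.9] 0.92 [520. 134.   8.]
seat [184.8 314.2] 0.55 [377.7 -52.7   8. ]
left_grip [276.1 213.7] 0.79 [475.6  60.   27. ]
right_grip [341.7 226.1] 0.81 [534.5  49.8  27. ]
right_grip [303.6  36.6] 0.43 [498.6 206.6  27. ]
```

View pics/w5.png

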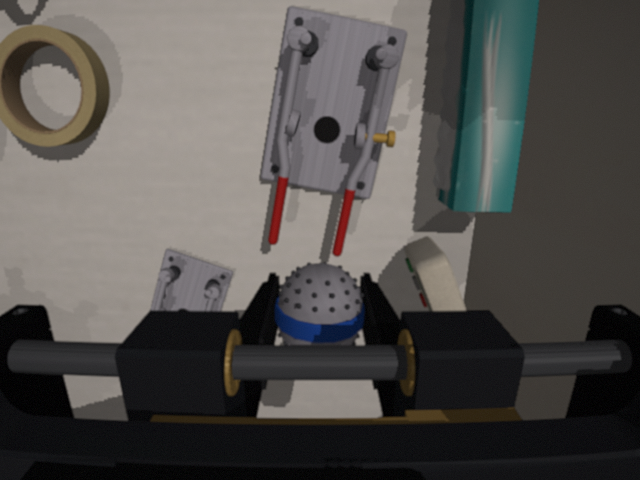

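```bash
python3 - <<'E'
from h import *
import json
im=cv2.imread('pics/w5.png');cal=json.load(open('pics/w5.json'))
g=im.max(2);m=((g<60)).astype(np.uint8);n,l,s,c=cv2.connectedComponentsWithStats(m)
for i in range(n):
    if abs(c[i][0]-327)<8 and abs(c[i][1]-129)<8: print(s[i],c[i],at(cal,c[i],8))
cs=[(290,7),(406,31),(371,198),(262,180)]
P=np.array([at(cal,p,8)[:2] for p in cs]);print(P.round(1));
for i in range(4):
    d=P[(i+1)%4]-P[i];print(np.hypot(*d).round(1),np.degrees(np.arctan2(d[1],d[0])).round(1))
hs=cv2.cvtColor(im,cv2.COLOR_BGR2HSV);r=(((hs[...,0]<8)|(hs[...,0]>172))&(hs[...,1]>150)&(hs[...,2]>60)).astype(np.uint8)
n,l,s,c=cv2.connectedComponentsWithStats(r)
for i in range(1,n):
    if s[i][4]>100:
        ys,xs=np.where(l==i);Q=np.array([at(cal,(x,y),27)[:2] for x,y in zip(xs,ys)])
        mu=Q.mean(0);w,v=np.linalg.eigh(np.cov((Q-mu).T));d=v[:,1]*np.sign(v[1,1]);print(s[i],mu.round(1),'ang',np.degrees(np.arctan2(d[1],d[0])).round(1),'len',(np.ptp(Q@d)).round(1))
a=cv2.resize(im[0:260,220:440],(660,780)[::1]);cv2.imwrite('pics/c5.png',cv2.resize(im[0:260,220:440],(500,590)))
E
```

```text
[314 117  26  26 523] [326.39388145 129.33652008] [518.90034369 133.56092225   8.        ]
[[486.1 233.6]
 [584.3 217.1]
 [562.   72.4]
 [460.8  87.1]]
99.6 -9.5
146.5 -98.8
102.3 171.7
148.6 80.2
[269 177  19  67 574] [476.7  63.6] ang 80.1 len 61.3
[333 190  21  65 525] [535.6  54.3] ang 80.3 len 60.3
```

View pics/c5.png

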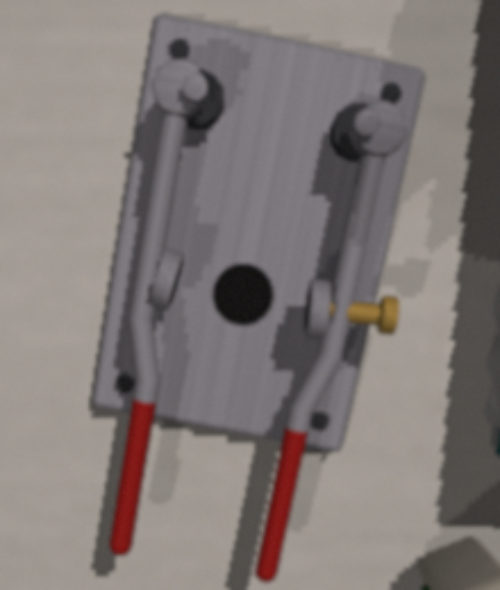

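Call:
drive_tool(commands=[{"dx": 0.3,"dy": 6,"dz": 0,"yaw": 6.6},{"dx": 0.3,"dy": 6,"dz": 0,"yaw": 6.6},{"dx": 0.3,"dy": 6,"dz": -5,"yaw": 6.6},{"dx": 0.3,"dy": 6,"dz": -5,"yaw": 6.6},{"dx": 0.3,"dy": 6,"dz": -8,"yaw": 6.6}])

```text
t: 7.37
eef_pos: [517.9, 89.4, 180.2]
tcp_rot: [3.141, 0.0, 2.17]
ft_force: [0.6, 0.1, -4.5]
opening: 0.401
```

Call:
drive_tool(commands=[{"dx": 0.3,"dy": 6,"dz": -8,"yaw": 6.6},{"dx": 0.3,"dy": 6,"dz": -8,"yaw": 6.6},{"dx": 0.3,"dy": 6,"dz": -8,"yaw": 6.6},{"dx": 0.3,"dy": 6,"dz": -8,"yaw": 6.6},{"dx": 0.3,"dy": 6,"dz": -8,"yaw": 6.6}])

```text
t: 7.78
eef_pos: [519.2, 119.4, 139.6]
tcp_rot: [-3.141, -0.0, 2.746]
ft_force: [0.1, -0.1, -5.8]
opening: 0.4
```

Call:
drive_tool(commands=[{"dx": 0.3,"dy": 6,"dz": -8,"yaw": 6.6},{"dx": 0.3,"dy": 5,"dz": -8,"yaw": 6.6},{"dx": 0,"dy": 0,"dz": -8,"yaw": 0},{"dx": 0,"dy": 0,"dz": -8,"yaw": 0},{"dx": 0,"dy": 0,"dz": 0,"yaw": 0}])

```text
t: 8.2
eef_pos: [519.1, 130.3, 106.6]
tcp_rot: [-3.141, -0.002, 2.967]
ft_force: [-0.0, -0.0, -5.2]
opening: 0.398
```

```bash
python3 look.py w6 seat left_grip right_grip
```

```text
8.2 [519.1 130.3 106.6] [-1.8e+02 -1.0e-01  1.7e+02] [-0.  -0.  -5.2] 0.398
seat [324.7 236. ] 0.93 [519.2 133.    8. ]
seat [20.  83.9] 0.74 [376.1 -53.4   8. ]
left_grip [206.5 202. ] 0.94 [477.2  61.5  27. ]
right_grip [429.6 185.3] 0.72 [491.7 206.3  27. ]
right_grip [212.7 286.3] 0.6 [536.1  50.5  27. ]
```

View pics/w6.png

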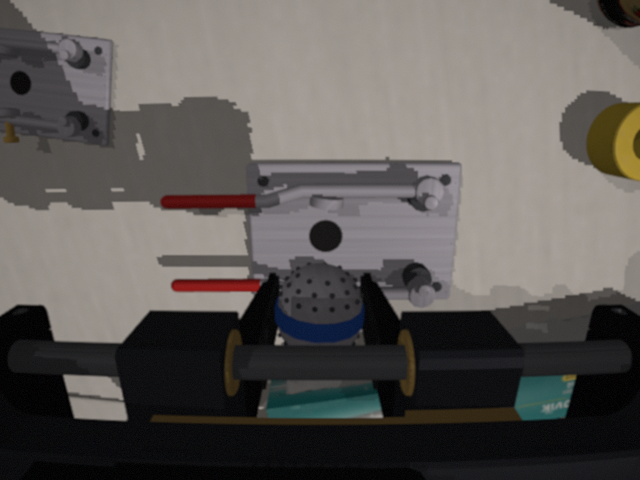

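Call:
drive_tool(commands=[{"dx": 0,"dy": 2,"dz": -15,"yaw": 0.3},{"dx": 0,"dy": 1,"dz": -15,"yaw": 0},{"dx": 0,"dy": 0,"dz": -15,"yaw": 0},{"dx": 0,"dy": 0,"dz": -10,"yaw": 0},{"dx": 0,"dy": 0,"dz": 0,"yaw": 0}])

```text
t: 8.82
eef_pos: [519.1, 133.8, 51.8]
tcp_rot: [-3.141, -0.002, 2.976]
ft_force: [0.5, -0.1, -5.2]
opening: 0.398
```

```bash
python3 look.py w7 seat left_grip right_grip; python3 -c "
from h import *
save('s7',env.read_camera('scene')[150:300,240:420].repeat(4,0).repeat(4,1))"
```

```text
8.8167 [519.1 133.8  51.8] [-1.800e+02 -1.000e-01  1.705e+02] [ 0.5 -0.1 -5.2] 0.398
seat [320.4 263.9] 0.62 [519.3 133.2   8. ]
left_grip [171.1 220.1] 0.84 [475.6  61.7  27. ]
```

View pics/w7.png

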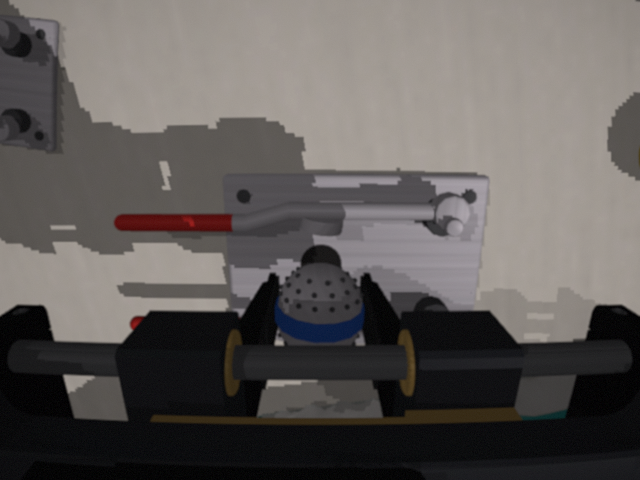

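View pics/s7.png

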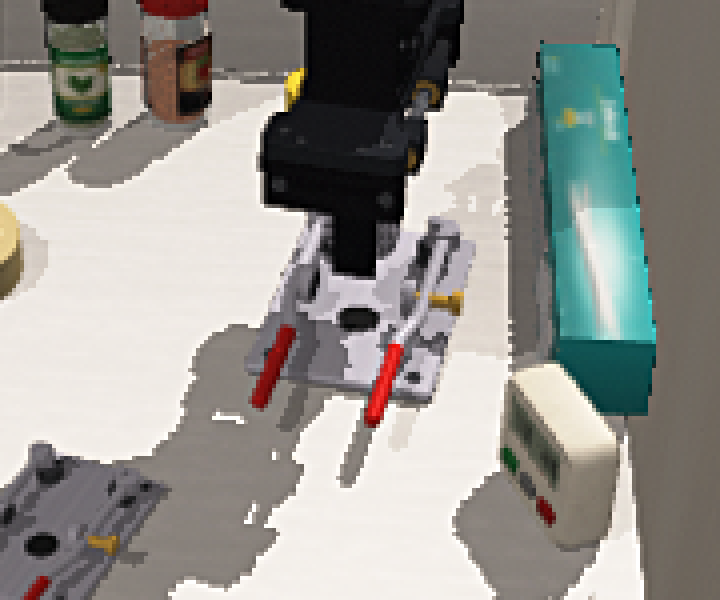

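Call:
drive_tool(commands=[{"dx": 0,"dy": 0,"dz": -10,"yaw": 0},{"dx": 0,"dy": -0.5,"dz": -12,"yaw": 0},{"dx": 0,"dy": 0,"dz": -10,"yaw": 0},{"dx": 0,"dy": 0,"dz": -5,"yaw": 0},{"dx": 0,"dy": 0,"dz": 0,"yaw": 0}])

```text
t: 9.48
eef_pos: [519.1, 133.4, 14.9]
tcp_rot: [-3.141, -0.002, 2.977]
ft_force: [-0.2, 1.0, -5.1]
opening: 0.397
```

Call:
drive_tool(commands=[{"dx": 0,"dy": 0,"dz": 0,"yaw": 0},{"dx": 0,"dy": 0,"dz": 0,"yaw": 0}])

```text
t: 9.65
eef_pos: [519.9, 133.6, 16.4]
tcp_rot: [3.141, 0.0, 2.977]
ft_force: [0.4, -0.8, -4.0]
opening: 0.401
```

Call:
drive_tool(commands=[{"dx": -0.5,"dy": 0,"dz": -3,"yaw": 0},{"dx": 0,"dy": 0,"dz": -1.5,"yaw": 0},{"dx": 0,"dy": 0,"dz": 0,"yaw": 0},{"dx": 0,"dy": 0,"dz": 0,"yaw": 0},{"dx": 0,"dy": 0,"dz": 0,"yaw": 0}])

```text
t: 10.07
eef_pos: [519.2, 133.6, 11.7]
tcp_rot: [3.141, 0.0, 2.977]
ft_force: [0.3, 0.6, -6.5]
opening: 0.399
```

Call:
drive_tool(commands=[{"dx": 0,"dy": 0,"dz": -0.8,"yaw": 0},{"dx": 0,"dy": 0,"dz": 0,"yaw": 0},{"dx": 0,"dy": 0,"dz": 0,"yaw": 0}])

```text
t: 10.32
eef_pos: [519.2, 133.5, 10.9]
tcp_rot: [3.141, 0.0, 2.977]
ft_force: [0.2, -0.8, -5.7]
opening: 0.396
```

Call:
drive_tool(commands=[{"dx": 0,"dy": 0,"dz": -0.7,"yaw": 0},{"dx": 0,"dy": 0,"dz": 0,"yaw": 0},{"dx": 0,"dy": 0,"dz": 0,"yaw": 0}])

```text
t: 10.57
eef_pos: [519.2, 133.5, 10.2]
tcp_rot: [3.142, 0.0, 2.977]
ft_force: [0.7, 0.2, -3.8]
opening: 0.397
```

Call:
drive_tool(commands=[{"dx": 0,"dy": 0,"dz": 0,"yaw": 0},{"dx": 0,"dy": 0,"dz": 0,"yaw": 0},{"dx": 0,"dy": 0,"dz": 0,"yaw": 0},{"dx": 0,"dy": 0,"dz": 0,"yaw": 0},{"dx": 0,"dy": 0,"dz": 0,"yaw": 0}], grip=0.65)

```text
t: 10.98
eef_pos: [519.3, 133.5, 10.3]
tcp_rot: [3.141, 0.0, 2.977]
ft_force: [0.2, -0.2, 0.6]
opening: 0.639
```

```bash
python3 look.py w8; python3 fit.py w8 519 133.5 1.39 8; python3 -c "
from h import *
save('s8',env.read_camera('scene')[150:300,240:420].repeat(4,0).repeat(4,1))"
```

```text
10.9833 [519.3 133.5  10.3] [180.    0.  170.6] [ 0.2 -0.2  0.6] 0.639
w8 px 0 fit [633.7  24.2] deg 119.1 res nanfit.py:27: RuntimeWarning: invalid value encountered in scalar divide
  print(n,'px',m.sum(),'fit',np.round(best.x[:2],1),'deg',round(np.degrees(best.x[2]/30),1),'res',best.fun/(mb**2).sum())
```

View pics/w8.png

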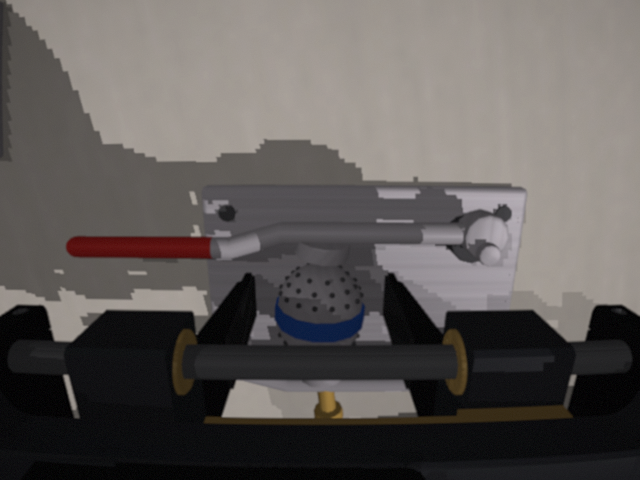

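View pics/s8.png

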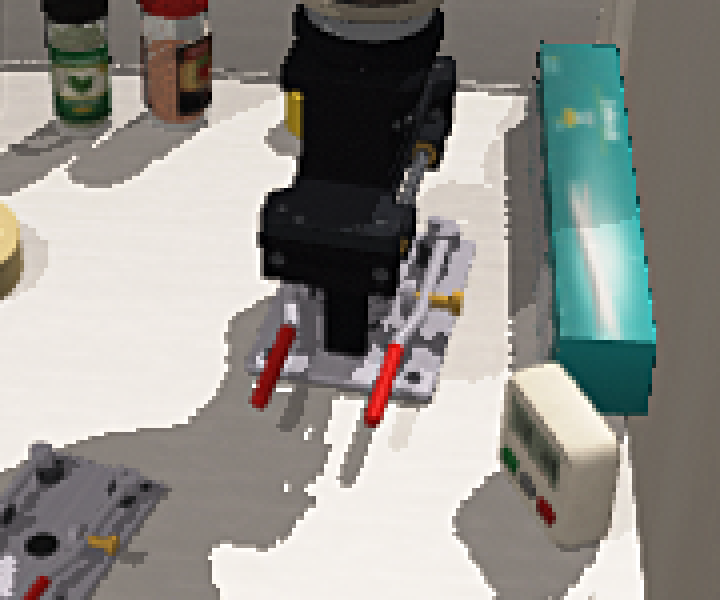

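Call:
drive_tool(commands=[{"dx": 0,"dy": 0,"dz": 8,"yaw": 0},{"dx": 0,"dy": 0,"dz": 15,"yaw": 0},{"dx": 0,"dy": 0,"dz": 25,"yaw": 0},{"dx": 0,"dy": 0,"dz": 30,"yaw": 0},{"dx": 0,"dy": 0,"dz": 30,"yaw": 0}])

```text
t: 11.5
eef_pos: [518.8, 133.5, 119.7]
tcp_rot: [-3.141, -0.001, 2.977]
ft_force: [-0.1, -0.7, -0.0]
opening: 0.649
```

Call:
drive_tool(commands=[{"dx": -1,"dy": -6,"dz": 15,"yaw": -6.95},{"dx": -1,"dy": -6,"dz": 10,"yaw": -6.95},{"dx": -1,"dy": -6,"dz": 0,"yaw": -6.95},{"dx": -1,"dy": -6,"dz": 0,"yaw": -6.95},{"dx": -1,"dy": -6,"dz": 0,"yaw": -6.95}], grip=1.0)

```text
t: 11.92
eef_pos: [514.1, 103.3, 144.1]
tcp_rot: [3.141, 0.001, 2.364]
ft_force: [-0.4, 0.6, 0.2]
opening: 0.948
```

Call:
drive_tool(commands=[{"dx": -1,"dy": -6,"dz": 0,"yaw": -6.95},{"dx": -1,"dy": -6,"dz": 0,"yaw": -6.95},{"dx": -1,"dy": -6,"dz": 0,"yaw": -6.95},{"dx": -1,"dy": -6,"dz": 0,"yaw": -6.95},{"dx": -1,"dy": -6,"dz": 0,"yaw": -6.95}])

```text
t: 12.33
eef_pos: [509.0, 73.2, 143.8]
tcp_rot: [3.141, 0.0, 1.758]
ft_force: [-0.5, 0.4, -0.3]
opening: 1.0
```

Call:
drive_tool(commands=[{"dx": -1,"dy": -6,"dz": -15,"yaw": -6.95},{"dx": -1,"dy": -6,"dz": -15,"yaw": -6.95},{"dx": -1,"dy": -6,"dz": -15,"yaw": -6.95},{"dx": 0,"dy": 0,"dz": 0,"yaw": 0},{"dx": 0,"dy": 0,"dz": 0,"yaw": 0}])

```text
t: 12.75
eef_pos: [506.0, 55.4, 98.4]
tcp_rot: [-3.141, 0.0, 1.403]
ft_force: [0.4, 0.2, 0.5]
opening: 1.001
```

```bash
python3 look.py w9 seat infuser left_grip right_grip; python3 fit.py w9 519 133.5 1.39 8
```

```text
12.75 [506.   55.4  98.4] [-179.9    0.    80.4] [0.4 0.2 0.5] 1.001
seat [182.3 390.7] 0.82 [374.6 -53.7   8. ]
infuser [319.1 118.4] 0.55 [518.7 134.4   0. ]
left_grip [273.6 244.5] 0.85 [476.4  61.5  27. ]
right_grip [368.4 247.6] 0.72 [536.8  49.1  27. ]
w9 px 651 fit [518.1 133.8] deg 77.6 res 0.4245852789705148
```

View pics/w9.png

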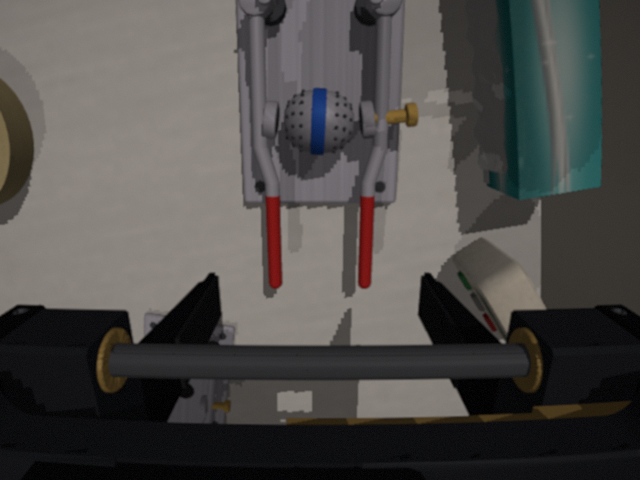

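The infuser stands centred between the jaws at (319,120), with the handles at columns 274 and 367 either side of the tool axis. I go down over the handles.

Call:
drive_tool(commands=[{"dx": 0,"dy": 0,"dz": -15,"yaw": 0},{"dx": 0,"dy": 0,"dz": -25,"yaw": 0},{"dx": 0,"dy": 0,"dz": -25,"yaw": 0},{"dx": 0,"dy": 0,"dz": -15,"yaw": 0},{"dx": 0,"dy": 0,"dz": -5,"yaw": 0}])

```text
t: 13.42
eef_pos: [505.5, 55.7, 11.6]
tcp_rot: [-3.139, 0.0, 1.401]
ft_force: [-0.3, 0.5, 0.7]
opening: 1.001
```

Call:
drive_tool(commands=[{"dx": 0,"dy": 0,"dz": 0,"yaw": 0},{"dx": 0,"dy": 0,"dz": 0,"yaw": 0},{"dx": 0,"dy": 0,"dz": 0,"yaw": 0}], grip=0.76)

```text
t: 13.67
eef_pos: [506.8, 55.6, 14.3]
tcp_rot: [3.14, -0.0, 1.4]
ft_force: [-0.2, 1.4, 0.2]
opening: 0.848
```

```bash
python3 look.py w10 left_grip right_grip
```

```text
13.6667 [506.8  55.6  14.3] [179.9  -0.   80.2] [-0.2  1.4  0.2] 0.848
left_grip [251.7 305.7] 0.88 [476.6  60.4  27. ]
right_grip [386.4 308.1] 0.73 [535.6  49.   27. ]
```

View pics/w10.png

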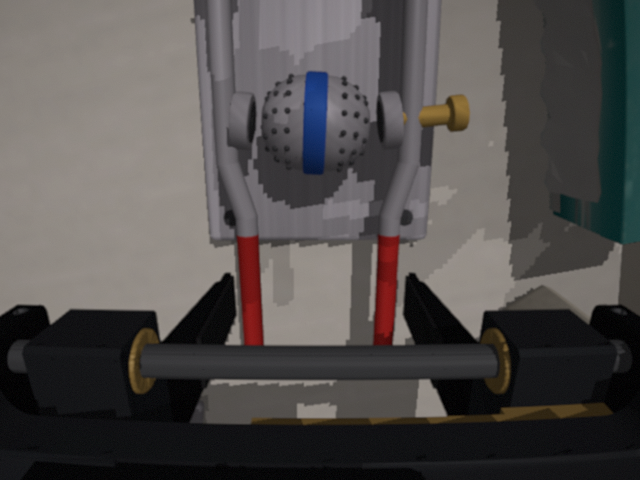

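Call:
drive_tool(commands=[{"dx": 0,"dy": 0,"dz": -2,"yaw": 0},{"dx": 0,"dy": 0,"dz": -1,"yaw": 0},{"dx": 0,"dy": 0,"dz": 0,"yaw": 0},{"dx": 0,"dy": 0,"dz": 0,"yaw": 0},{"dx": 0,"dy": 0,"dz": 0,"yaw": 0}])

```text
t: 14.23
eef_pos: [506.2, 55.5, 10.1]
tcp_rot: [-3.142, 0.0, 1.4]
ft_force: [0.1, 0.1, -0.5]
opening: 0.76
```

Call:
drive_tool(commands=[{"dx": 0,"dy": 0,"dz": 0,"yaw": 0},{"dx": 0,"dy": 0,"dz": 0,"yaw": 0},{"dx": 0,"dy": 0,"dz": 0,"yaw": 0},{"dx": 0,"dy": 0,"dz": 0,"yaw": 0}], grip=0.66)

```text
t: 14.57
eef_pos: [506.2, 55.6, 10.2]
tcp_rot: [3.141, -0.0, 1.4]
ft_force: [-0.3, 0.6, -0.0]
opening: 0.661
```

Call:
drive_tool(commands=[{"dx": 0,"dy": 0,"dz": 0,"yaw": 0},{"dx": 0,"dy": 0,"dz": 0,"yaw": 0},{"dx": 0,"dy": 0,"dz": 0,"yaw": 0},{"dx": 0,"dy": 0,"dz": 0,"yaw": 0}], grip=0.56)

```text
t: 14.9
eef_pos: [506.2, 55.6, 10.2]
tcp_rot: [3.141, -0.0, 1.4]
ft_force: [0.4, 2.6, -0.7]
opening: 0.566
```

```bash
python3 look.py w11 left_grip right_grip;python3 -c "
from h import *
s=env.state();print(s['moment'],s['tau'])"
```

```text
14.9 [506.2  55.6  10.2] [180.   -0.   80.2] [ 0.4  2.6 -0.7] 0.566
left_grip [267.4 310.1] 0.96 [483.4  59.1  27. ]
left_grip [313.7 119.8] 0.72 [517.2 134.1  27. ]
right_grip [370.2 313.3] 0.6 [527.3  50.   27. ]
[ 0.47155173 -0.14444611  0.01979465] [-1.44641809e+00 -5.66252303e+01 -1.12242678e+01 -2.97518056e-01
  1.29032149e-01  1.24136728e-03]
```

View pics/w11.png

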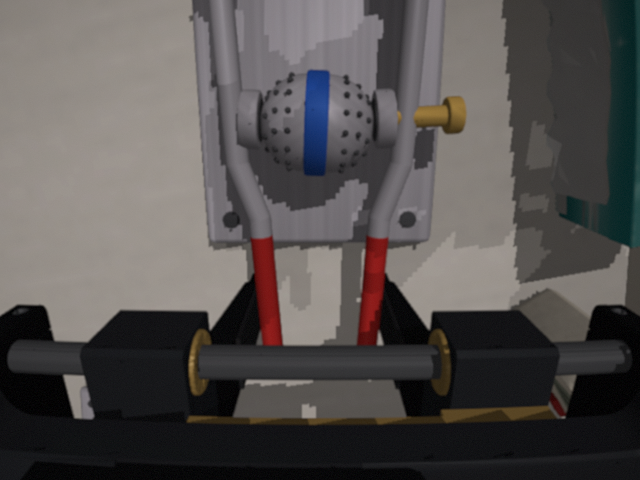

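Call:
drive_tool(commands=[{"dx": 0,"dy": 0,"dz": 0,"yaw": 0},{"dx": 0,"dy": 0,"dz": 0,"yaw": 0},{"dx": 0,"dy": 0,"dz": 0,"yaw": 0}], grip=0.55)

```text
t: 15.3
eef_pos: [506.2, 55.6, 10.2]
tcp_rot: [3.141, -0.0, 1.4]
ft_force: [0.5, 3.6, -0.3]
opening: 0.554
```

Call:
drive_tool(commands=[{"dx": 0,"dy": 0,"dz": 0,"yaw": 0},{"dx": 0,"dy": 0,"dz": 0,"yaw": 0},{"dx": 0,"dy": 0,"dz": 0,"yaw": 0}], grip=0.54)

```text
t: 15.55
eef_pos: [506.2, 55.5, 10.2]
tcp_rot: [3.141, -0.0, 1.4]
ft_force: [0.1, 2.6, -0.5]
opening: 0.541
```

Call:
drive_tool(commands=[{"dx": 0,"dy": 0,"dz": 0,"yaw": 0},{"dx": 0,"dy": 0,"dz": 0,"yaw": 0},{"dx": 0,"dy": 0,"dz": 0,"yaw": 0}], grip=0.53)

```text
t: 15.8
eef_pos: [506.2, 55.5, 10.2]
tcp_rot: [3.141, -0.0, 1.4]
ft_force: [0.9, 3.8, -1.0]
opening: 0.534
```

```bash
python3 look.py w12; python3 -c "
import cv2;im=cv2.imread('pics/w12.png');cv2.imwrite('pics/c12.png',cv2.resize(im[50:200,190:470],(784,420),interpolation=cv2.INTER_NEAREST))"
```

```text
15.8 [506.2  55.5  10.2] [180.   -0.   80.2] [ 0.9  3.8 -1. ] 0.534
```

View pics/c12.png

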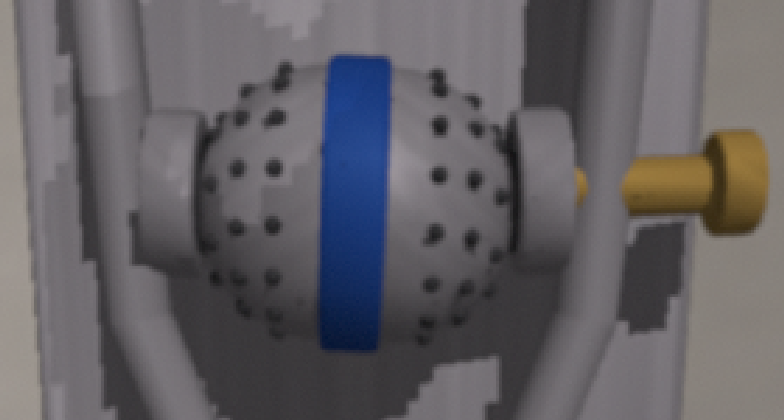

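Call:
drive_tool(commands=[{"dx": 0,"dy": 0,"dz": 0,"yaw": 0},{"dx": 0,"dy": 0,"dz": 0,"yaw": 0},{"dx": 0,"dy": 0,"dz": 0,"yaw": 0}], grip=0.52)

```text
t: 16.1
eef_pos: [506.3, 55.5, 10.2]
tcp_rot: [3.141, -0.0, 1.4]
ft_force: [0.1, 3.7, -0.2]
opening: 0.519
```

Call:
drive_tool(commands=[{"dx": 0,"dy": 0,"dz": 0,"yaw": 0},{"dx": 0,"dy": 0,"dz": 0,"yaw": 0},{"dx": 0,"dy": 0,"dz": 0,"yaw": 0}], grip=0.51)

```text
t: 16.35
eef_pos: [506.3, 55.6, 10.2]
tcp_rot: [3.141, -0.0, 1.4]
ft_force: [1.9, 4.7, -0.5]
opening: 0.514
```

Call:
drive_tool(commands=[{"dx": 0,"dy": 0,"dz": 0,"yaw": 0},{"dx": 0,"dy": 0,"dz": 0,"yaw": 0},{"dx": 0,"dy": 0,"dz": 0,"yaw": 0}], grip=0.5)

```text
t: 16.6
eef_pos: [506.2, 55.6, 10.2]
tcp_rot: [3.141, -0.0, 1.4]
ft_force: [1.3, 3.9, -0.3]
opening: 0.502
```

```bash
cat > crop.py <<'E'
import sys,cv2,os
n=sys.argv[1];os.system('python3 look.py '+n)
im=cv2.imread(f'pics/{n}.png');cv2.imwrite(f'pics/c{n}.png',cv2.resize(im[50:200,190:470],(784,420),interpolation=cv2.INTER_NEAREST))
E
python3 crop.py w13
```

```text
16.6 [506.2  55.6  10.2] [180.   -0.   80.2] [ 1.3  3.9 -0.3] 0.502
```

View pics/cw13.png

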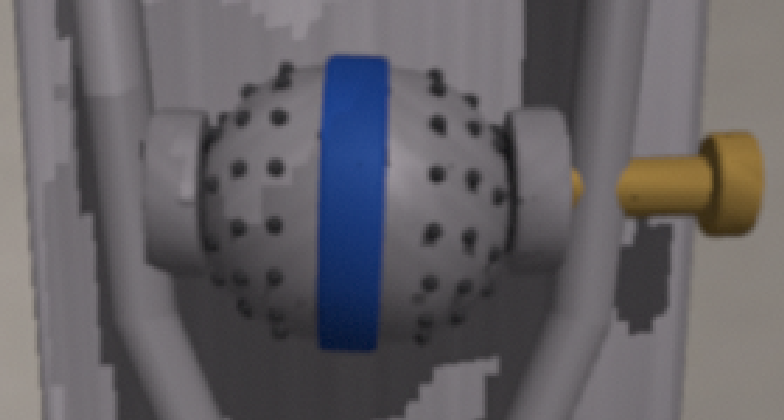

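Call:
drive_tool(commands=[{"dx": 0,"dy": 0,"dz": 0,"yaw": 0},{"dx": 0,"dy": 0,"dz": 0,"yaw": 0},{"dx": 0,"dy": 0,"dz": 0,"yaw": 0}], grip=0.49)

```text
t: 16.9
eef_pos: [506.2, 55.7, 10.2]
tcp_rot: [3.141, -0.0, 1.4]
ft_force: [1.6, 5.5, -0.2]
opening: 0.491
```

Call:
drive_tool(commands=[{"dx": 0,"dy": 0,"dz": 0,"yaw": 0},{"dx": 0,"dy": 0,"dz": 0,"yaw": 0},{"dx": 0,"dy": 0,"dz": 0,"yaw": 0}], grip=0.48)

```text
t: 17.15
eef_pos: [506.1, 55.7, 10.2]
tcp_rot: [3.142, -0.0, 1.4]
ft_force: [1.9, 5.3, -0.2]
opening: 0.481
```

```bash
python3 crop.py w14
```

```text
17.15 [506.1  55.7  10.2] [180.   -0.   80.2] [ 1.9  5.3 -0.2] 0.481
```

View pics/cw14.png

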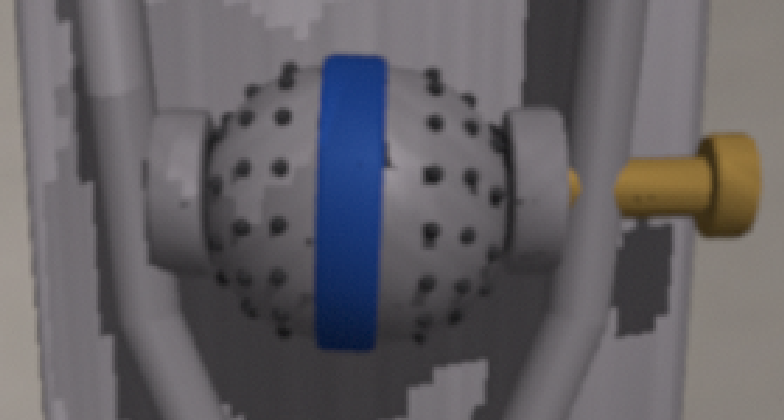

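Call:
drive_tool(commands=[{"dx": 0,"dy": 0,"dz": 0,"yaw": 0},{"dx": 0,"dy": 0,"dz": 0,"yaw": 0},{"dx": 0,"dy": 0,"dz": 0,"yaw": 0}], grip=0.47)

```text
t: 17.45
eef_pos: [506.2, 55.7, 10.2]
tcp_rot: [3.141, -0.0, 1.4]
ft_force: [2.1, 5.9, -1.0]
opening: 0.469
```

```bash
python3 crop.py w15
```

```text
17.45 [506.2  55.7  10.2] [180.   -0.   80.2] [ 2.1  5.9 -1. ] 0.469
```

View pics/cw15.png

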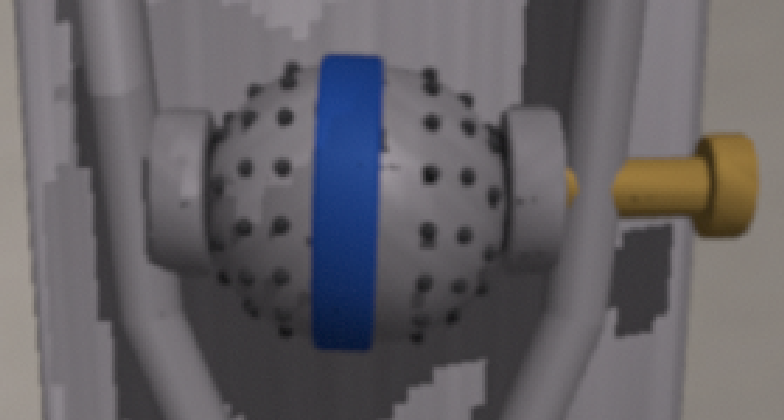

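Call:
drive_tool(commands=[{"dx": 0,"dy": 0,"dz": 0,"yaw": 0},{"dx": 0,"dy": 0,"dz": 0,"yaw": 0},{"dx": 0,"dy": 0,"dz": 0,"yaw": 0}], grip=0.46)

```text
t: 17.75
eef_pos: [506.3, 55.5, 10.2]
tcp_rot: [3.141, -0.0, 1.4]
ft_force: [2.0, 4.7, 0.6]
opening: 0.459
```

```bash
python3 crop.py w16
```

```text
17.75 [506.3  55.5  10.2] [180.   -0.   80.2] [2.  4.7 0.6] 0.459
```

View pics/cw16.png

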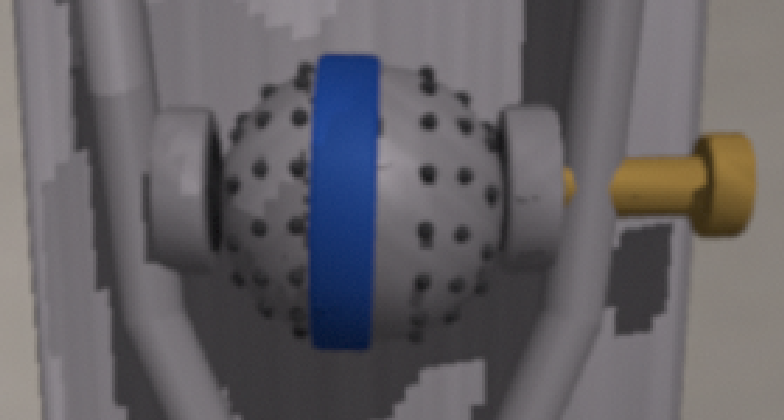

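The halves have snapped. The left dots jumped from 283 to 298, the rim is at 344, and a gap has opened at the left jaw. I hold briefly, then release.

Call:
drive_tool(commands=[{"dx": 0,"dy": 0,"dz": 0,"yaw": 0},{"dx": 0,"dy": 0,"dz": 0,"yaw": 0}])

```text
t: 17.97
eef_pos: [506.3, 55.5, 10.2]
tcp_rot: [3.141, -0.0, 1.4]
ft_force: [1.7, 4.6, -0.4]
opening: 0.463
```

Call:
drive_tool(commands=[{"dx": 0,"dy": 0,"dz": 0,"yaw": 0},{"dx": 0,"dy": 0,"dz": 0,"yaw": 0},{"dx": 0,"dy": 0,"dz": 0,"yaw": 0},{"dx": 0,"dy": 0,"dz": 0,"yaw": 0},{"dx": 0,"dy": 0,"dz": 0,"yaw": 0}], grip=0.62)

```text
t: 18.38
eef_pos: [506.0, 55.2, 10.1]
tcp_rot: [-3.141, 0.0, 1.4]
ft_force: [-0.0, -2.4, -0.3]
opening: 0.617
```

Call:
drive_tool(commands=[{"dx": 0,"dy": 0,"dz": 0,"yaw": 0},{"dx": 0,"dy": 0,"dz": 0,"yaw": 0},{"dx": 0,"dy": 0,"dz": 0,"yaw": 0},{"dx": 0,"dy": 0,"dz": 0,"yaw": 0},{"dx": 0,"dy": 0,"dz": 0,"yaw": 0}], grip=0.96)

```text
t: 18.8
eef_pos: [506.2, 55.6, 10.1]
tcp_rot: [3.142, -0.0, 1.4]
ft_force: [-0.4, -0.1, 0.2]
opening: 0.913
```

```bash
python3 crop.py w17;python3 look.py w17b left_grip right_grip infuser
```

```text
18.8 [506.2  55.6  10.1] [180.   -0.   80.2] [-0.4 -0.1  0.2] 0.913
18.85 [506.2  55.6  10.2] [180.   -0.   80.2] [0.  0.1 0.3] 0.934
left_grip [248.8 308.6] 0.95 [475.5  61.2  27. ]
right_grip [386.  312.7] 0.58 [534.2  49.   27. ]
infuser [312.  121.2] 0.67 [515.9 133.6   0. ]
```

View pics/w17.png

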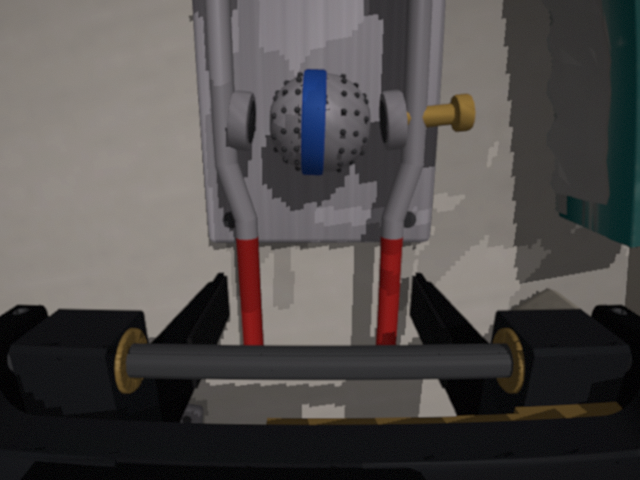

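Call:
drive_tool(commands=[{"dx": 0,"dy": 0,"dz": 10,"yaw": 0},{"dx": 0,"dy": 0,"dz": 20,"yaw": 0},{"dx": 0,"dy": 0,"dz": 25,"yaw": 0},{"dx": 0,"dy": 0,"dz": 25,"yaw": 0},{"dx": 0,"dy": 0,"dz": 20,"yaw": 0}], grip=1.0)

```text
t: 19.47
eef_pos: [506.3, 55.6, 112.5]
tcp_rot: [3.14, -0.0, 1.4]
ft_force: [0.5, 0.6, 0.5]
opening: 0.997
```

Call:
drive_tool(commands=[{"dx": 0,"dy": 0,"dz": 0,"yaw": 0},{"dx": 0,"dy": 0,"dz": 0,"yaw": 0},{"dx": 0,"dy": 0,"dz": 0,"yaw": 0},{"dx": 0,"dy": 0,"dz": 0,"yaw": 0}])

```text
t: 19.8
eef_pos: [505.7, 55.5, 109.4]
tcp_rot: [-3.14, 0.0, 1.4]
ft_force: [-0.1, -0.2, 0.5]
opening: 0.999
```

```bash
python3 look.py w18 left_grip right_grip infuser; python3 fit.py w18 517 133.5 1.39 8
```

```text
19.8 [505.7  55.5 109.4] [-179.9    0.    80.2] [-0.1 -0.2  0.5] 0.999
left_grip [275.2 242.3] 0.55 [475.5  59.7  27. ]
right_grip [362.9 243.7] 0.96 [533.9  48.7  27. ]
infuser [315.1 117.7] 0.79 [515.9 135.4   0. ]
infuser [378.8   4.5] 0.71 [569.3 199.6   0. ]
w18 px 585 fit [517.2 134.3] deg 77.4 res 0.4495288702366771
```

View pics/w18.png

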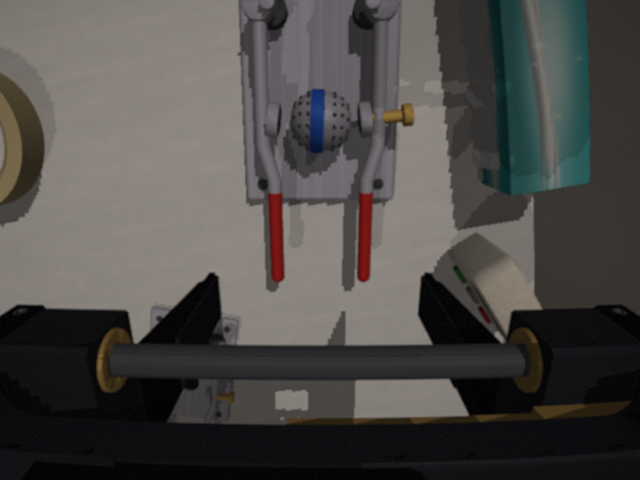

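The closed infuser stands on the seat at (317,120), the handles are open about 59 mm, and the gripper touches nothing.

```bash
python3 -c "
from cell import env
print(env.job_done())"
```

```text
the job is handed in; nothing more can be done
None
```

I stood the open infuser on the larger press's seat, cheeks to the jaws, and let go. I then squeezed the handles in about 1 mm steps until it snapped shut, released them, backed off and handed the job in at about 20 s of the 54 s allowed.

**Snap:** it gave at about 43.6 mm over the handles' outsides. The left half visibly jumped in by roughly 4.5 mm, a gap opened at the left jaw, and the measured force dropped. I stopped there. I had no direct reading of jaw force, so "not dented" rests on that stop and gap.

**Last checks:**
- The infuser stands upright about 2 mm from the measured seat middle.
- The grip points are about 59 mm apart.
- The wrist force is about zero, with the gripper about 100 mm above the handles.
- I did not re-measure the cup, timer or label roll, but the arm never came near them.

**Weak or failed checks:**
- The rim-model fit had high residuals (0.2 to 0.45) throughout, though its positions agreed with the network to 1 or 2 mm.
- One fit failed in shadow and I ignored it.
- The network also reported false or look-alike hits, such as a second "infuser" at a pivot, which I ruled out in the pictures.

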